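# Latch down the lid of a relay housing

### The arm

A 6-joint arm with a two-finger parallel gripper is mounted at the origin on the work surface. World frame = base frame: x ahead of the robot, y to its left, z up, the work surface at z = 0. Lengths are in m, angles in rad, forces in N, time in s.
With the tool pointing down it reaches from about 0.35 to 0.975 m from the base axis. Payload 4.9 kg.
Tool frame: the origin (TCP) lies midway between the tips of the shut fingers; the grasp point (between the pads) lies manip.grip_depth behind it (manip.grip_depth is the distance from the TCP to the grasp point, in m); z points along the fingers, x is the direction in which the jaws open and shut, and the axes are right-handed (so a half turn about z gives the same grasp; the last joint's range is limited). The gripper opens to 85 mm and grips with 20 to 120 N. Pads are 22 mm wide; open, the fingers measure 114 mm over their backs; the gripper's body (76 mm by 85 mm) begins 54 mm behind the grasp point. The pads swing forward as they close: fully open they stand 13 mm farther back than shut.
Start: joints at [-1.365, 0.053, 1.613, -0, 1.476, -0.119], TCP at [0.199, -0.592, 0.231] pointing down, gripper open.
Joint ranges: [-3.01, 3.01], [-1.01, 2.22], [0.06, 2.58], [-1.02, 4.17], [0.09, 2.62], [-3.14, 3.14]. Speed limits (rad/s): [2.57, 2.57, 3.14, 3.14, 3.14, 3.14].

### API

Orientations are given as a unit quaternion [w, x, y, z].
In Python, from plant import state, grab_frame, ticket, manip gives the robot as it stands.
- The arm moves only by the tool carry_out, never from a script. Its argument "moves" is a list that holds one entry, the list of rows, each a list of 7 numbers: the turn, a rotation vector about the tool's x, y, z each as a share of 5 degrees, from -1 to 1, then the shift along the tool's x, y, z each as a share of 0.04 m, from -1 to 1, then the gripper command: -1 is shut, 1 is fully open, values between are in proportion. A call has 1 to 8 rows; each row shifts and turns the commanded pose from where the row before left it, along the tool's axes as they then stand; what a row does not reach is not made up. A row lasts 1/12 s, in which the tool goes at most 41.7 mm and 7.16 degrees, less where a joint would pass 70% of its speed; a pose out of reach is approached as far as the arm can. A call with a number of a shift or a turn outside -1 to 1 is refused whole. A call with a gripper value outside its range is refused whole. The fingers move at their own pace and stop on an object; the grip force is fixed at half the most. Time passes only in rows, so rows that do not move let the fingers close. It gives the time, the measured TCP pose, the force and the opening at its end, in the units of the state.
- state(): the state, without advancing time (a new reading comes with each control period).
- grab_frame(name): name is "scene" or "side" or "wrist"; returns a dict with "frame" (420x560x3 uint8, red, green, blue), "z_map" (420x560 float32, m along the optical axis (not along the pixel's ray), 0 where there is no reading), "K" (3x3 intrinsics, pixels), "world_from_camera" (4x4, takes a point from camera to world coordinates); the wrist camera has in their place "hand_eye" (4x4, takes a point from camera to tool coordinates, whose origin is the TCP and whose axes are the tool frame's). Camera axes: x right, y down, z forward; pixel columns grow to the right and rows downward; lengths in m; the calibration is good to about 2 mm. A picture is of the moment at which its call begins: read the wrist's pose just before it.
- ticket.job_done(): hands the job in, once; it reports no verdict.
The state is a dict: "time": time; "joint_pos": joint angles; "joint_vel": joint speeds; "joint_efforts": joint torques, N m; "tool_pos": TCP position; "tool_rot": TCP orientation; "contact_force": force on the tool from outside, world axes, zero at the start; "ft_torque": the same for the moment, N m; "gripper_width": opening from 0.0 (shut) to 1.0 (fully open).
Only numpy, scipy, OpenCV 4.12 (cv2) and the standard library are available. Lean on these libraries where they do the work, as an engineer would, in place of code of your own. Each camera call takes 0.05 s, during which the arm holds its last target.

### The job

Shut the sliding lid of the grey relay housing gently up against its seal, hook the crossbar of the brass latch loop down behind the keeper on the lid, then press the black lever over and firmly down onto its rubber stop, without forcing it, so that the latch pulls the lid tight. Leave the latch hooked and the lever down on its stop, and do not disturb the handset, the two jack plugs or the test lamp.

Things in the scene. Friction and masses are not known exactly. Their poses are not given: they have to be found in the camera images.
- housing: squat grey steel relay housing, fixed, 310 x 150 mm, deck 72 mm high. Origin on the worktop straight below the latch pivot; x along the lid's run, from deck towards lid (roughly away from the robot), z up. It spans x -95 to +215 mm. The latch lies in the plane y = 0. The lid slides along x between two brass rails, 81 mm high.
- lid: grey sliding lid, 120 x 130 mm, top 72 mm above the worktop. Its origin and axes coincide with the housing's when fully tight; it lies further along +x by as much as it is open (20 to 45 mm at the start). About 2 N of friction. By hand, only bring it up to the seal, met at 5 mm open (a push of 4 to 8 N; it stays there); the latch pulls it in the rest. It bends at more than 30 N.
- seal: rubber strip at the deck's edge that the lid's near edge meets when 5 mm open; it pushes back 3 N per mm. Origin at the housing's origin
- thumb_post (a point): middle of the top of the brass thumb post on the lid, by which the lid is pushed from its far (+x) side: an upright round post 12 mm in diameter, 20 mm high (72 to 92 mm above the worktop), 110 mm along the lid's x and 45 mm along its +y
- keeper (a point): where the crossbar's centre lies when hooked in the brass keeper: 81 mm above the worktop, 43.4 mm along the lid's x. Floor 3 mm below it, running 24 mm further in +x; on its -x side a lip leaning 15 deg towards +x, 20 mm wide, top 93 mm above the worktop, reaching to the point's x. Carry the crossbar 8 to 15 mm beyond the point in +x and 20 mm above it, then lower it to its height.
- lever: black bakelite lever, 8 mm thick, 26 mm wide, 68 mm long. Origin at its pivot, 88 mm above the worktop; z runs to its tip. Upright within 12 deg at the start; pressed from the lid's side over to the housing's -x and down, some 90 deg, onto the stop. Stiff pivot (0.10 N m): it stays where it is left, even just short of the stop. Pulling the lid tight adds a few N. It cracks above 30 N.
- lever_tip (a point): end of the lever, 68 mm from its pivot along its middle
- pin (a point): pin of the brass latch loop through the lever, 16 mm from the lever's pivot towards its tip. The loop turns on it, just stiff enough to stand up as at the start (55 to 95 deg above level); it falls when let go less than about 45 deg above level
- crossbar (a point): middle of the loop's crossbar: a 6 mm round bar, 36 mm long along y, joined to the pin by two side arms 60 mm long, 18 mm either side of the middle. Moving it nearer to or farther from the pin than 60 mm makes the lever swing along (this takes some 6 N)
- tab (a point): centre of the loop's grip: a brass barrel 18 mm in diameter, 12 mm long, axis and flat ends along the housing's y; pinch it across these ends from above (fingers closing along y). In the loop's plane it lies 22 mm beyond the crossbar along the arms and 24 mm towards the side that is uppermost when the loop lies on the lid. It can turn between the fingers as the loop swings.
- stop: brass collar, 20 mm across, of the lever's stop; origin on the deck, 72 mm above the worktop, 52 mm along the housing's -x from the pivot. A screw with a 14 mm rubber pad rises from it; its setting differs each time and is not measured: the pad's top stands 6 to 18 mm above this origin, so feel for it. The rubber gives 8 N per mm, at most 2 mm. A firm press is 5 N or more on the pad for a moment.
- handset: black bakelite telephone handset, 220 mm long, lying on the worktop beside the housing; leave it alone. Origin under its middle
- plug1: jack plug with black grip and brass tip, 85 mm long, lying beside the housing; leave it alone
- plug2: the other jack plug; leave it alone
- lamp: chrome test lamp with an amber bulb, 107 mm high, 64 mm across its foot, standing beside the housing; leave it alone

How it is judged:
On the way, in this order (a step that is already met when the one before it is completed fails the run):
1. the crossbar is hooked down behind the lip of the keeper (x of crossbar in the frame of lid between 0.041 and 0.066 m and z of crossbar in the frame of lid below 0.088 m), for 0.2 s.
2. the lever is pressed firmly onto its stop (at least 5 N on the pad) (contact force between lever and stop above 5 N and x of keeper in the frame of housing below 0.0459 m), for 0.2 s.
At the end, for the whole second after the job is handed in: The lid is tight (within 2.5 mm of fully in, the seal squeezed by at least half), the crossbar lies hooked behind the keeper's lip (within 5 mm of the keeper point) and the lever rests in contact with the rubber pad of its stop (at least 0.2 N) after having been pressed onto it with at least 5 N (x of keeper in the frame of housing below 0.0459 m and x of crossbar in the frame of lid between 0.04 and 0.048 m and z of crossbar in the frame of lid below 0.086 m and contact force between lever and stop above 0.2 N); the robot touches nothing.
It fails at once if the lever is forced: more than 30 N from the fingers (contact force between the fingers and lever above 30 N).
It fails at once if the lid is pushed with more than 30 N by the fingers (contact force between the fingers and lid above 30 N).
It fails at once if a bystander is moved by more than 15 mm (distance of any of handset, plug1, plug2, lamp from where it was at the start of the episode above 0.015 m).
It also fails if it takes over 61 s, if anything falls off the work surface, if the arm or the gripper's body presses on something with over 40 N, if the wrist force passes 120 N, or if a joint passes its speed limit or range.

## Working session

There is one attempt and no reset: what is moved stays moved. The work goes in short steps, Python scripts to look and compute and a tool call to move; the robot and the scene stay as the last step left them, time stands still between calls to the robot, and variables do not carry over. Pictures are saved under pics/ and viewed, and the job is handed in when it is done.

Besides the shell and the picture viewer there is one more tool, called after "Request:" as name(argument=value, ...) on one line, values as JSON. carry_out: Moves the arm, as the interface text tells. Shift numbers are shares of 0.04 m and turn numbers shares of 5 degrees, none past 1 either way. Its arguments: {"type":"object","properties":{"moves":{"type":"array"}},"required":["moves"]}

```bash
ls; mkdir -p pics
python3 - <<'E'
from plant import state, grab_frame, ticket, manip
import cv2,numpy as np
s=state();print({k:np.round(v,3).tolist() for k,v in s.items()});print(manip.grip_depth, [a for a in dir(manip) if a[0]!='_'])
for n in("scene","side","wrist"):
    f=grab_frame(n);cv2.imwrite(f"pics/a_{n}.png",f["frame"][:,:,::-1]);print(n,f["K"].round(1).tolist());print(np.round(f.get("world_from_camera",f.get("hand_eye")),3).tolist())
E
```

```text
pics
{'time': 0.0, 'joint_pos': [-1.365, 0.053, 1.614, -0.0, 1.476, -0.119], 'joint_vel': [0.0, 0.0, -0.001, -0.002, -0.0, -0.0], 'joint_efforts': [-0.0, -39.367, -37.018, -0.0, 0.007, 0.0], 'tool_pos': [0.199, -0.592, 0.23], 'tool_rot': [-0.001, 0.812, -0.583, -0.001], 'contact_force': [-0.675, -0.289, 0.193], 'ft_torque': [0.011, -0.011, 0.017], 'gripper_width': 0.998}
0.0187 ['IKError', 'grip_depth']
scene [[427.6, 0.0, 282.7], [0.0, 427.6, 207.9], [0.0, 0.0, 1.0]]
[[0.337, 0.819, -0.465, 1.039], [0.941, -0.293, 0.167, -0.131], [0.0, -0.494, -0.87, 0.945], [0.0, 0.0, 0.0, 1.0]]
side [[487.9, 0.0, 276.3], [0.0, 487.9, 209.0], [0.0, 0.0, 1.0]]
[[0.861, -0.351, 0.369, 0.223], [-0.509, -0.584, 0.632, -0.558], [-0.006, -0.732, -0.681, 0.769], [0.0, 0.0, 0.0, 1.0]]
wrist [[308.6, 0.0, 278.5], [0.0, 308.6, 206.4], [0.0, 0.0, 1.0]]
[[1.0, -0.001, -0.0, -0.0], [0.001, 0.953, 0.305, -0.077], [-0.0, -0.305, 0.953, -0.142], [0.0, 0.0, 0.0, 1.0]]
```

View pics/a_scene.png

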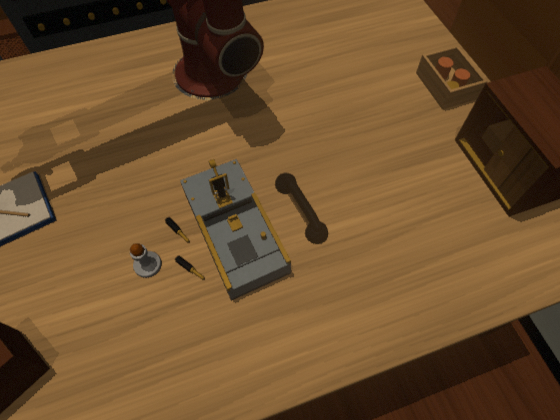

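View pics/a_side.png

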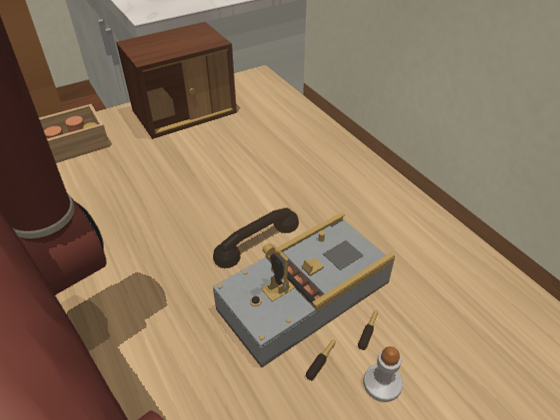

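The scene view has the housing at about (237,228) and its lid at the lower right. The loop stands upright near (218,185). I'll enlarge the crops for corner picking.

Run:
```python
from plant import grab_frame
import cv2,numpy as np
for n,(x0,y0,x1,y1) in (("scene",(170,150,300,305)),("side",(205,195,405,360))):
    f=grab_frame(n);np.savez(n+"0.npz",**f)
    s=min(800/(x1-x0),600/(y1-y0)); s=int(s) 
    c=cv2.resize(f["frame"][y0:y1,x0:x1,::-1],None,fx=s,fy=s,interpolation=cv2.INTER_CUBIC)
    for x in range(x0,x1,20): cv2.putText(c,str(x),((x-x0)*s,10),0,.35,(0,255,255));cv2.line(c,((x-x0)*s,12),((x-x0)*s,20),(0,255,255))
    for y in range(y0,y1,20): cv2.putText(c,str(y),(0,(y-y0)*s),0,.35,(0,255,255))
    cv2.imwrite(f"pics/b_{n}.png",c);print(s,c.shape)
```

```text
3 (465, 390, 3)
3 (495, 600, 3)
```

View pics/b_scene.png

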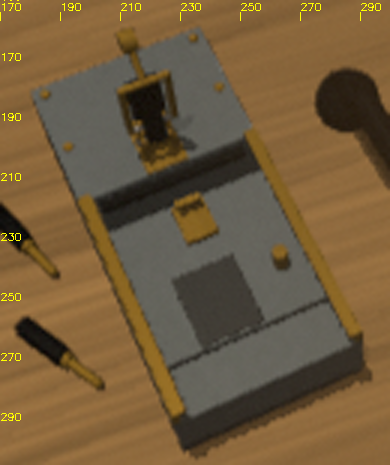

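View pics/b_side.png

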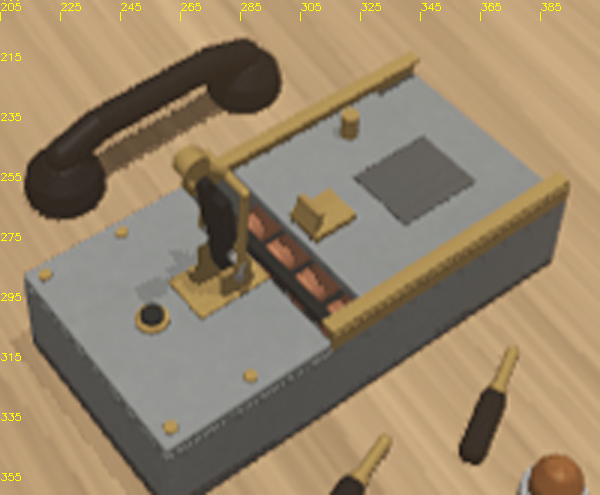

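```bash
cat > h.py <<'E'
import numpy as np,cv2
def cloud(f,T=None):
    K=f["K"];T=f["world_from_camera"] if T is None else T
    v,u=np.mgrid[0:420,0:560];z=f["z_map"].astype(float)
    P=np.stack([(u-K[0,2])/K[0,0]*z,(v-K[1,2])/K[1,1]*z,z],-1)@T[:3,:3].T+T[:3,3]
    P[z==0]=np.nan
    return P
def onplane(f,px,z,T=None):
    K=f["K"];T=f["world_from_camera"] if T is None else T
    px=np.atleast_2d(px).astype(float)
    d=np.c_[(px-K[:2,2])/[K[0,0],K[1,1]],np.ones(len(px))]@T[:3,:3].T
    return T[:3,3]+d*((z-T[2,3])/d[:,2])[:,None]
def ray(f,px,T=None):
    K=f["K"];T=f["world_from_camera"] if T is None else T
    d=T[:3,:3]@np.array([(px[0]-K[0,2])/K[0,0],(px[1]-K[1,2])/K[1,1],1]);return T[:3,3],d/np.linalg.norm(d)
def tri(rs):
    A=np.zeros((3,3));b=np.zeros(3)
    for o,d in rs:
        M=np.eye(3)-np.outer(d,d);A+=M;b+=M@o
    p=np.linalg.solve(A,b);return p,[np.linalg.norm((np.eye(3)-np.outer(d,d))@(p-o)) for o,d in rs]
E
python3 - <<'E'
from h import *
S=np.load("scene0.npz");D=np.load("side0.npz")
print(onplane(S,[(181,181.5),(236.5,160)],.072).round(4).tolist())
print(onplane(D,[(213,286),(260,344)],.072).round(4).tolist())
for n,f in(("S",S),("D",D)):
    P=cloud(f);c=onplane(S,[(237,228)],.072)[0]
    m=(P[...,2]>.064)&(P[...,2]<.0795)&(np.hypot(P[...,0]-c[0],P[...,1]-c[1])<.19)
    k,lab,st,_=cv2.connectedComponentsWithStats(m.astype(np.uint8));i=1+np.argmax(st[1:,4])
    q=P[lab==i][:,:2];print(n,len(q),np.median(P[lab==i][:,2]));r=cv2.minAreaRect((q*1000).astype(np.float32));print(r,cv2.boxPoints(r).round(1).tolist())
E
```

```text
[[0.4196, -0.1716, 0.072], [0.4036, -0.0261, 0.072]]
[[0.3997, -0.0277, 0.072], [0.4147, -0.1737, 0.072]]
S 3376 0.07214459726820716
((632.9964599609375, -76.22917938232422), (162.19552612304688, 149.1024169921875), 6.187222480773926) [[544.2999877929688, -10.899999618530273], [560.4000244140625, -159.10000610351562], [721.7000122070312, -141.60000610351562], [705.5999755859375, 6.599999904632568]]
D 5162 0.07217349696655467
((560.0696411132812, -84.9244384765625), (309.5716857910156, 151.53759765625), 5.814276695251465) [[398.3999938964844, -25.200000762939453], [413.79998779296875, -176.0], [721.7000122070312, -144.60000610351562], [706.4000244140625, 6.099999904632568]]
```

```bash
cat >> h.py <<'E'
yaw=np.deg2rad(5.95);O=np.array([.5016,-.0902,0]);R=np.array([[np.cos(yaw),-np.sin(yaw),0],[np.sin(yaw),np.cos(yaw),0],[0,0,1]])
def toH(p): return (np.asarray(p)-O)@R
def toW(p): return O+np.asarray(p)@R.T
E
python3 - <<'E'
from h import *
S=np.load("scene0.npz");D=np.load("side0.npz")
for n,a,b in(("tab",(212,162.7),(268.3,250)),("post",(263.3,232.2),(321.7,232.0)),("xbar?",(218.3,177.3),(279,253)),("stop",(0,0),(256,301)),("levertip",(217.5,180),(273,255))):
    if a[0]: 
        p,e=tri([ray(S,a),ray(D,b)]);print(n,toH(p).round(4),np.round(e,4))
print("post on plane",toH(onplane(S,[(263.3,232.2)],.092)).round(4),toH(onplane(D,[(321.7,232)],.092)).round(4))
print("stop",toH(onplane(D,[(256,300)],.078)).round(4))
# lid near edge & points by height
for n,f in(("S",S),("D",D)):
    P=toH(cloud(f));m=(P[...,2]>.095)&(abs(P[...,0])<.12)&(abs(P[...,1])<.07)
    q=P[m];print(n,len(q),q.min(0).round(3),q.max(0).round(3))
    m=(P[...,2]>.085)&(P[...,0]>.09)&(P[...,0]<.18)&(abs(P[...,1]-.045)<.012);q=P[m];print(" post",len(q),q.mean(0).round(4),q.max(0).round(4))
    m=(P[...,2]>.083)&(P[...,2]<.1)&(P[...,0]>.05)&(P[...,0]<.1)&(abs(P[...,1])<.015);q=P[m];print(" lip",len(q),q.mean(0).round(4),q.min(0).round(3),q.max(0).round(4))
E
```

```text
tab [-0.0244 -0.0004  0.1869] [0.0015 0.0015]
post [0.1335 0.0456 0.0941] [0.0021 0.0021]
xbar? [-0.0008  0.0017  0.1615] [0.0009 0.0009]
levertip [-0.0053  0.004   0.1522] [0.0053 0.0053]
post on plane [[0.1313 0.0479 0.092 ]] [[0.1353 0.0447 0.092 ]]
stop [[-0.053  -0.0025  0.078 ]]
S 385 [-0.032 -0.02   0.095] [0.063 0.022 0.197]
 post 28 [0.1337 0.0454 0.0913] [0.1393 0.0519 0.0938]
 lip 28 [0.0635 0.0004 0.0914] [ 0.061 -0.009  0.083] [0.066  0.01   0.0954]
D 549 [-0.032 -0.022  0.095] [0.008 0.02  0.198]
 post 35 [0.1338 0.0436 0.0904] [0.1405 0.051  0.0936]
 lip 65 [ 0.0631 -0.0012  0.0896] [ 0.06  -0.011  0.083] [0.0679 0.0097 0.0946]
```

```bash
cat >> h.py <<'E'
from scipy.spatial.transform import Rotation as Ro
def tool():
    from plant import state
    s=state();q=s["tool_rot"];return np.array(s["tool_pos"]),Ro.from_quat([q[1],q[2],q[3],q[0]]),s
def rep(tgt=None):
    p,r,s=tool()
    Rt=R@np.array([[0,-1,0],[-1,0,0],[0,0,-1]]).T   # cols: tool x=-hy, y=-hx, z=-z
    rv=(r.inv()*Ro.from_matrix(Rt)).as_rotvec()
    print("t",round(s["time"],2),"H",(toH(p)*1000).round(1),"F_H",(np.asarray(s["contact_force"])@R).round(2),"w",round(float(s["gripper_width"]),3),"rot shares",np.round(np.rad2deg(rv)/5,2))
    if tgt is not None:
        d=toW(np.array(tgt)/1000)-p
        print("shift shares (now axes)",(r.inv().apply(d)/.04).round(3),"(aligned axes)",(Rt.T@d/.04).round(3))
E
python3 -c "
from h import *
rep([180,45,231])"
```

```text
t 0.25 H [-352.6 -467.8  230.7] F_H [-0.21  0.07 -0.03] w 0.994 rot shares [-0.    0.01  2.53]
shift shares (now axes) [-9.5900e+00 -1.5801e+01  3.0000e-03] (aligned axes) [-1.2820e+01 -1.3315e+01 -8.0000e-03]
```

Request:
carry_out(moves=[[[0,0,1,0,0,0,-1],[0,0,1,0,0,0,-1],[0,0,0.53,0,0,0,-1],[0,0,0,-0.6,-0.6,0,-1],[0,0,0,-0.6,-0.6,0,-1],[0,0,0,-0.6,-0.6,0,-1],[0,0,0,-0.6,-0.6,0,-1],[0,0,0,-0.6,-0.6,0,-1]]])

```text
time: 0.92
tool_pos: [0.307, -0.4591, 0.2311]
tool_rot: [-0.0, 0.743, -0.67, -0.0]
contact_force: [0.8, -1.1, 0.3]
gripper_width: 0.003
```

Request:
carry_out(moves=[[[0,0,0,-0.65,-0.65,0,-1],[0,0,0,-0.65,-0.65,0,-1],[0,0,0,-0.65,-0.65,0,-1],[0,0,0,-0.65,-0.65,0,-1],[0,0,0,-0.65,-0.65,0,-1],[0,0,0,-0.65,-0.65,0,-1],[0,0,0,-0.65,-0.65,0,-1],[0,0,0,-0.65,-0.65,0,-1]]])

```text
time: 1.58
tool_pos: [0.4925, -0.2303, 0.2314]
tool_rot: [-0.0, 0.743, -0.669, 0.0]
contact_force: [0.5, -0.8, 0.4]
gripper_width: -0.002
```

```bash
python3 -c "
from h import *
rep([180,45,120])"
```

```text
t 1.58 H [ -23.6 -138.4  231.4] F_H [ 0.44 -0.86  0.43] w -0.002 rot shares [-0. -0.  0.]
shift shares (now axes) [-4.586 -5.091  2.785] (aligned axes) [-4.586 -5.091  2.785]
```

Request:
carry_out(moves=[[[0,0,0,-0.4,-0.8,0,-1],[0,0,0,-0.6,-0.7,0,-1],[0,0,0,-0.6,-0.7,0,-1],[0,0,0,-0.6,-0.7,0,-1],[0,0,0,-0.6,-0.7,0,-1],[0,0,0,-0.6,-0.6,0.4,-1],[0,0,0,-0.6,-0.5,0.5,-1],[0,0,0,-0.58,-0.4,0.6,-1]]])

```text
time: 2.25
tool_pos: [0.6777, -0.027, 0.1723]
tool_rot: [-0.001, 0.743, -0.669, 0.002]
contact_force: [-0.4, -0.7, -0.1]
gripper_width: 0.001
```

```bash
python3 -c "
from h import *
rep([165,45,80])
from plant import grab_frame
for n,(x0,y0,x1,y1) in (('scene',(170,150,300,305)),('side',(205,195,405,360))):
    f=grab_frame(n);c=cv2.resize(f['frame'][y0:y1,x0:x1,::-1],None,fx=3,fy=3,interpolation=cv2.INTER_CUBIC);cv2.imwrite(f'pics/c_{n}.png',c)
"
```

```text
t 2.25 H [181.7  44.6 172.3] F_H [-0.43 -0.63 -0.09] w 0.001 rot shares [-0.04 -0.01  0.01]
shift shares (now axes) [-0.014  0.427  2.306] (aligned axes) [-0.011  0.419  2.307]
```

View pics/c_side.png

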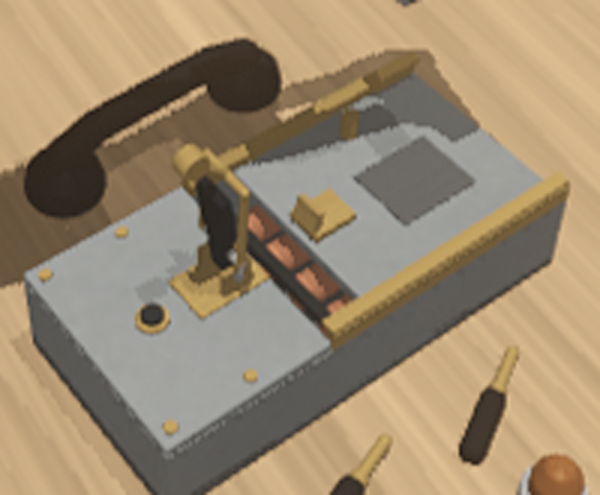

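Request:
carry_out(moves=[[[0,0,0,0,0,0.7,-1],[0,0,0,0,0,0.7,-1],[0,0,0,0,0,0.6,-1],[0,0,0,0,0,0.3,-1],[0,0,0,0,0.2,0,-1],[0,0,0,0,0.2,0,-1],[0,0,0,0,0.2,0,-1],[0,0,0,0,0.0,0,-1]]])

```text
time: 3.02
tool_pos: [0.6514, -0.0316, 0.0816]
tool_rot: [-0.001, 0.743, -0.67, 0.001]
contact_force: [-0.1, -0.3, -0.1]
gripper_width: -0.003
```

```bash
python3 -c "
from h import *
rep([132,45,80])
from plant import grab_frame
for n,(x0,y0,x1,y1) in (('side',(205,150,405,360)),):
    f=grab_frame(n);c=cv2.resize(f['frame'][y0:y1,x0:x1,::-1],None,fx=2.8,fy=2.8,interpolation=cv2.INTER_CUBIC);cv2.imwrite(f'pics/d_{n}.png',c)
"
```

```text
t 3.02 H [155.   42.7  81.6] F_H [-0.11 -0.25 -0.06] w -0.003 rot shares [-0.03 -0.01 -0.  ]
shift shares (now axes) [-0.057  0.576  0.039] (aligned axes) [-0.057  0.576  0.041]
```

View pics/d_side.png

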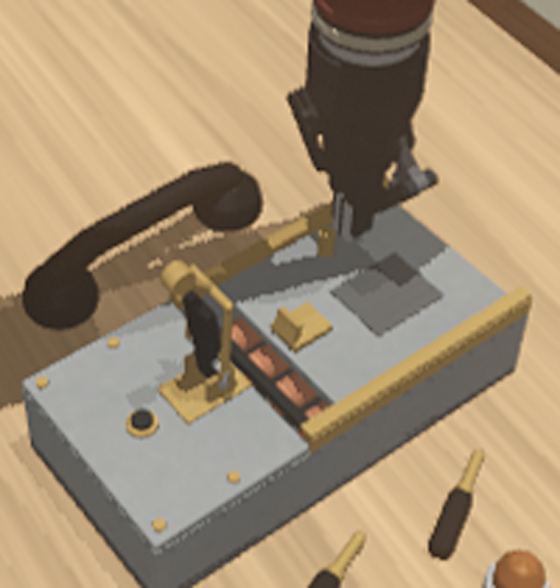

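Fingers are just beyond the post (post at (323,232) in the crop, fingers at (350,215)). Push slowly.

Request:
carry_out(moves=[[[0,0,0,0,0.05,0,-1],[0,0,0,0,0.05,0,-1],[0,0,0,0,0.05,0,-1],[0,0,0,0,0.05,0,-1],[0,0,0,0,0.05,0,-1],[0,0,0,0,0.05,0,-1],[0,0,0,0,0.05,0,-1],[0,0,0,0,0.0,0,-1]]])

```text
time: 3.73
tool_pos: [0.6374, -0.0326, 0.0793]
tool_rot: [0.0, 0.743, -0.669, -0.0]
contact_force: [1.2, -0.2, 0.5]
gripper_width: -0.002
```

```bash
python3 -c "
from h import *
rep([132,45,80])
from plant import grab_frame
for n in ('side','scene'):
    P=toH(cloud(grab_frame(n)))
    m=(P[...,2]>.083)&(P[...,2]<.1)&(P[...,0]>.035)&(P[...,0]<.08)&(abs(P[...,1])<.015);q=P[m];print(' lip',len(q),q.mean(0).round(4))
"
```

```text
t 3.73 H [141.1  43.2  79.3] F_H [ 1.19 -0.29  0.46] w -0.002 rot shares [0. 0. 0.]
shift shares (now axes) [-0.044  0.227 -0.017] (aligned axes) [-0.044  0.227 -0.017]
 lip 66 [ 0.0528 -0.001   0.0894]
 lip 30 [0.0531 0.0003 0.0913]
```

Request:
carry_out(moves=[[[0,0,0,0,0.05,0,-1],[0,0,0,0,0.05,0,-1],[0,0,0,0,0.04,0,-1],[0,0,0,0,0.025,0,-1],[0,0,0,0,0.0,0,-1],[0,0,0,0,0.0,0,-1]]])

```text
time: 4.33
tool_pos: [0.6307, -0.0333, 0.0791]
tool_rot: [0.0, 0.743, -0.669, -0.0]
contact_force: [0.4, -0.4, 0.7]
gripper_width: -0.003
```

Request:
carry_out(moves=[[[0,0,0,0,0.02,0,-1],[0,0,0,0,0.02,0,-1],[0,0,0,0,0.0,0,-1]]])

```text
time: 4.58
tool_pos: [0.6294, -0.0334, 0.0791]
tool_rot: [0.0, 0.743, -0.669, -0.0]
contact_force: [0.9, -0.0, -0.9]
gripper_width: -0.0
```

```bash
cat > lip.py <<'E'
from h import *
rep()
from plant import grab_frame
for n in ('side','scene'):
    P=toH(cloud(grab_frame(n)))
    m=(P[...,2]>.083)&(P[...,2]<.1)&(P[...,0]>.035)&(P[...,0]<.08)&(abs(P[...,1])<.015);q=P[m];print(' lip',len(q),q.mean(0).round(4))
E
python3 lip.py
```

```text
t 4.58 H [133.   43.2  79.1] F_H [ 0.86 -0.14 -0.89] w -0.0 rot shares [0. 0. 0.]
 lip 69 [ 0.045  -0.0018  0.0896]
 lip 28 [0.0453 0.0003 0.0914]
```

Request:
carry_out(moves=[[[0,0,0,0,0.015,0,-1],[0,0,0,0,0.015,0,-1],[0,0,0,0,0.0,0,-1]]])

```text
time: 4.93
tool_pos: [0.6282, -0.0335, 0.0792]
tool_rot: [0.0, 0.743, -0.669, -0.0]
contact_force: [1.3, 0.8, -0.7]
gripper_width: -0.001
```

Request:
carry_out(moves=[[[0,0,0,0,0.01,0,-1],[0,0,0,0,0.0,0,-1]]])

```text
time: 5.1
tool_pos: [0.6278, -0.0336, 0.0792]
tool_rot: [0.0, 0.743, -0.669, -0.0]
contact_force: [1.8, 0.3, -1.3]
gripper_width: -0.001
```

```bash
python3 lip.py
```

```text
t 5.1 H [131.4  43.2  79.2] F_H [ 1.79  0.13 -1.29] w -0.001 rot shares [0. 0. 0.]
 lip 69 [ 0.0437 -0.0008  0.0894]
 lip 29 [0.0436 0.0008 0.0906]
```

Request:
carry_out(moves=[[[0,0,0,0,0.015,0,-1],[0,0,0,0,0.0,0,-1]]])

```text
time: 5.37
tool_pos: [0.6272, -0.0337, 0.0792]
tool_rot: [0.0, 0.743, -0.669, -0.0]
contact_force: [1.9, 0.0, -1.4]
gripper_width: -0.002
```

Request:
carry_out(moves=[[[0,0,0,0,0.015,0,-1],[0,0,0,0,0.0,0,-1]]])

```text
time: 5.53
tool_pos: [0.6268, -0.0337, 0.0793]
tool_rot: [-0.0, 0.743, -0.669, 0.0]
contact_force: [1.3, 0.0, -2.3]
gripper_width: -0.0
```

Request:
carry_out(moves=[[[0,0,0,0,0.015,0,-1],[0,0,0,0,0.0,0,-1],[0,0,0,0,0.0,0,-1]]])

```text
time: 5.78
tool_pos: [0.6264, -0.0337, 0.0793]
tool_rot: [-0.0, 0.743, -0.669, 0.0]
contact_force: [4.8, 0.8, -3.8]
gripper_width: -0.001
```

```bash
python3 lip.py; python3 -c "
from h import *
from plant import grab_frame
rep()
for n,(x0,y0,x1,y1) in (('side',(255,195,355,295)),):
    f=grab_frame(n);c=cv2.resize(f['frame'][y0:y1,x0:x1,::-1],None,fx=6,fy=6,interpolation=cv2.INTER_CUBIC);cv2.imwrite(f'pics/e_{n}.png',c)
"
```

```text
t 5.78 H [130.   43.2  79.3] F_H [ 4.83  0.26 -3.79] w -0.001 rot shares [-0.01  0.    0.  ]
 lip 67 [ 0.0424 -0.001   0.0894]
 lip 29 [ 0.0423 -0.0003  0.0911]
t 5.88 H [130.   43.2  79.3] F_H [ 4.07  1.37 -2.85] w -0.002 rot shares [-0.01  0.    0.  ]
```

View pics/e_side.png

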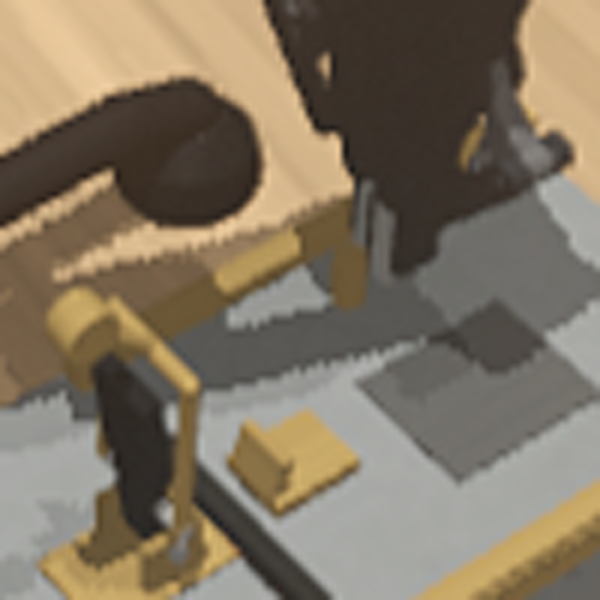

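Request:
carry_out(moves=[[[0,0,0,0,-0.3,0,-1],[0,0,0,0,0,-0.7,-1],[0,0,0,0,0,-0.8,-1],[0,0,0,0,0,-0.9,-1],[0,0,0,0.1,0,-0.9,-0.1],[0,0,0,0.3,0.5,-0.7,-0.1],[0,0,0,0.3,0.8,0,-0.1],[0,0,0,0.3,0.8,0,-0.1]]])

```text
time: 6.6
tool_pos: [0.5585, -0.0819, 0.2428]
tool_rot: [-0.0, 0.743, -0.669, 0.002]
contact_force: [0.5, -0.8, -0.4]
gripper_width: 0.448
```

```bash
python3 lip.py; python3 -c "
from h import *
from plant import grab_frame
rep([-24,0,240])
for n in ('side','scene'):
    P=toH(cloud(grab_frame(n)))
    m=(P[...,2]>.178)&(P[...,2]<.21)&(abs(P[...,0]+.02)<.02)&(abs(P[...,1])<.015);q=P[m];print(n,len(q),q.mean(0).round(4),q.min(0).round(4),q.max(0).round(4))
"
```

```text
t 6.6 H [ 57.5   2.4 242.8] F_H [ 0.47 -0.81 -0.42] w 0.448 rot shares [-0.03 -0.03  0.01]
 lip 68 [ 0.0424 -0.0008  0.0894]
 lip 29 [0.0427 0.0007 0.0909]
t 6.7 H [ 53.6   2.2 239.1] F_H [-0.04  1.49 -0.29] w 0.451 rot shares [ 0.05 -0.   -0.03]
shift shares (now axes) [ 0.061  1.939 -0.015] (aligned axes) [ 0.056  1.939 -0.024]
side 120 [-0.024  -0.0025  0.1902] [-0.0326 -0.0074  0.1782] [-0.0096  0.0062  0.1969]
scene 10 [-0.0135  0.0019  0.1814] [-0.0174 -0.0006  0.1783] [-0.0076  0.0045  0.1867]
```

Request:
carry_out(moves=[[[0,0,0,0.07,0.6,0,-0.1],[0,0,0,0,0.7,0,-0.1],[0,0,0,0,0.64,0,-0.1],[0,0,0,0,0,0,-0.1],[0,0,0,0,0,0.3,-0.1],[0,0,0,0,0,0,-0.1]]])

```text
time: 7.3
tool_pos: [0.4817, -0.0914, 0.2252]
tool_rot: [0.001, 0.743, -0.669, -0.001]
contact_force: [-0.0, 0.5, -0.6]
gripper_width: 0.45
```

```bash
python3 -c "
from h import *
from plant import grab_frame
rep([-24,-0.5,171])
f=grab_frame('wrist');cv2.imwrite('pics/f_w.png',f['frame'][:,:,::-1])
f=grab_frame('side');cv2.imwrite('pics/f_s.png',cv2.resize(f['frame'][150:350,180:380,::-1],None,fx=3,fy=3))
"
```

```text
t 7.3 H [-19.9   0.9 225.2] F_H [-0.    0.46 -0.58] w 0.45 rot shares [0.03 0.02 0.01]
shift shares (now axes) [0.036 0.099 1.355] (aligned axes) [0.035 0.102 1.354]
```

View pics/f_w.png

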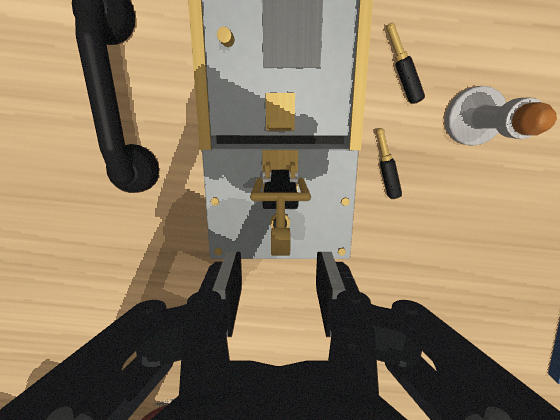

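View pics/f_s.png

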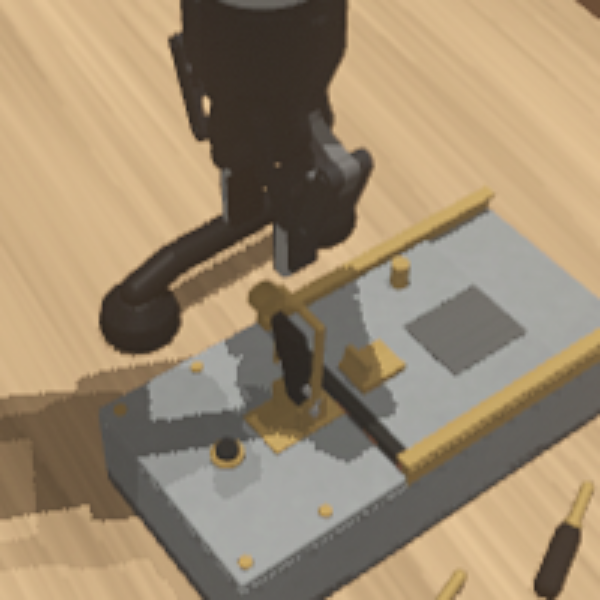

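The wrist view shows the tab at about (281,240), centred between the fingers (columns 240 and 318). Lower onto it and close.

Request:
carry_out(moves=[[[0,0,0,0.03,0.1,0.3,-0.1],[0,0,0,0,0,0.35,-0.1],[0,0,0,0,0,0.35,-0.1],[0,0,0,0,0,0.3,-0.1],[0,0,0,0,0,0.05,-0.1],[0,0,0,0,0,0,-0.1]]])

```text
time: 7.9
tool_pos: [0.4773, -0.0932, 0.1717]
tool_rot: [0.001, 0.743, -0.669, -0.001]
contact_force: [-0.2, -0.1, 0.2]
gripper_width: 0.449
```

```bash
python3 -c "
from h import *
from plant import grab_frame
rep([-24,-0.5,171])
f=grab_frame('wrist');cv2.imwrite('pics/g_w.png',f['frame'][:,:,::-1])
f=grab_frame('side');cv2.imwrite('pics/g_s.png',cv2.resize(f['frame'][180:330,200:350,::-1],None,fx=4,fy=4))
"
```

```text
t 7.9 H [-24.5  -0.5 171.7] F_H [-0.22 -0.04  0.23] w 0.449 rot shares [0.03 0.01 0.  ]
shift shares (now axes) [ 0.001 -0.013  0.017] (aligned axes) [ 0.001 -0.012  0.017]
```

View pics/g_w.png

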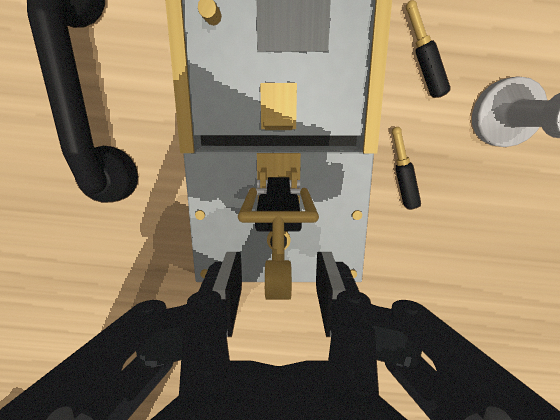

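View pics/g_s.png

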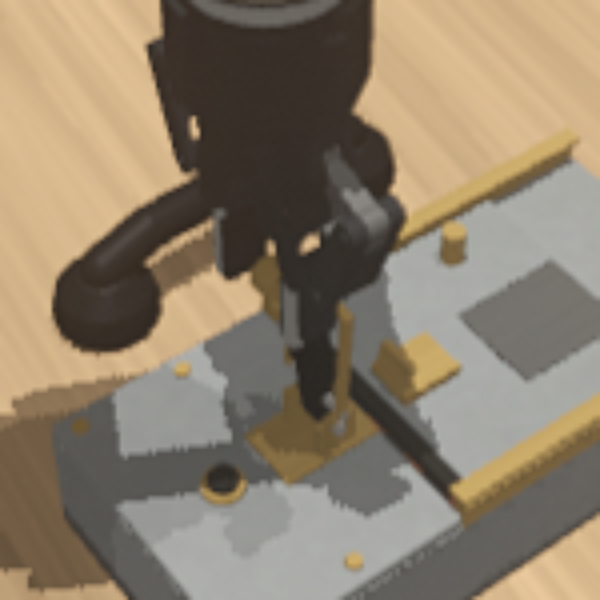

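Request:
carry_out(moves=[[[0,0,0,0,0,0,-1],[0,0,0,0,0,0,-1],[0,0,0,0,0,0,-1],[0,0,0,0,0,0,-1],[0,0,0,0,0,0,-1]]])

```text
time: 8.42
tool_pos: [0.4785, -0.0933, 0.1745]
tool_rot: [-0.001, 0.743, -0.669, 0.0]
contact_force: [-1.1, 2.7, 6.2]
gripper_width: 0.123
```

```bash
python3 -c "
from h import *
from plant import grab_frame
rep()
f=grab_frame('side');cv2.imwrite('pics/h_s.png',cv2.resize(f['frame'][180:330,200:350,::-1],None,fx=4,fy=4))
P=toH(cloud(f));m=(P[...,2]>.11)&(P[...,2]<.16)&(abs(P[...,0])<.03)&(P[...,1]<-.012)&(P[...,1]>-.025);q=P[m];
for z in(.11,.12,.13,.14,.15):
  k=abs(q[:,2]-z)<.006;print(z,k.sum(),q[k].mean(0).round(4))
import numpy as np
# expected loop angle path
pin=np.array([0,104.])
for th in (90,75,60,45,30,20,10,0,-10,-15,-20,-23):
  t=np.deg2rad(th);c=pin+60*np.array([np.cos(t),np.sin(t)]);u=np.array([np.cos(t),np.sin(t)]);n=np.array([-u[1],u[0]]);print(th,c.round(1),(pin+82*u+24*n).round(1))
"
```

```text
t 8.42 H [-23.3  -0.7 174.5] F_H [-0.82  2.78  6.19] w 0.123 rot shares [-0.02  0.    0.  ]
0.11 8 [-0.0033 -0.0202  0.1129]
0.12 24 [-0.0037 -0.0178  0.121 ]
0.13 32 [-0.0038 -0.0168  0.1301]
0.14 30 [-0.0037 -0.0168  0.1396]
0.15 29 [-0.0049 -0.0163  0.1501]
90 [  0. 164.] [-24. 186.]
75 [ 15.5 162. ] [ -2.  189.4]
60 [ 30. 156.] [ 20.2 187. ]
45 [ 42.4 146.4] [ 41. 179.]
30 [ 52. 134.] [ 59.  165.8]
20 [ 56.4 124.5] [ 68.8 154.6]
10 [ 59.1 114.4] [ 76.6 141.9]
0 [ 60. 104.] [ 82. 128.]
-10 [59.1 93.6] [ 84.9 113.4]
-15 [58.  88.5] [ 85.4 106. ]
-20 [56.4 83.5] [85.3 98.5]
-23 [55.2 80.6] [84.9 94.1]
```

View pics/h_s.png

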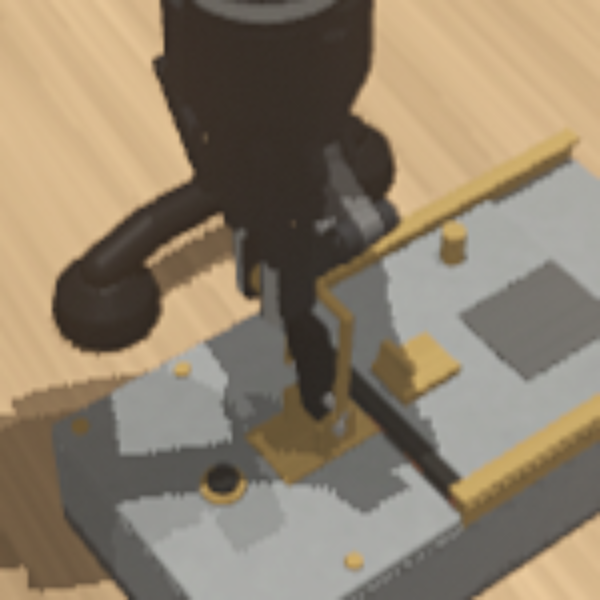

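Request:
carry_out(moves=[[[0,0,0,0,-0.26,-0.08,-1],[0,0,0,0,-0.28,-0.06,-1],[0,0,0,0,-0.28,0.02,-1],[0,0,0,0,-0.27,0.04,-1],[0,0,0,0,-0.27,0.09,-1],[0,0,0,0,-0.25,0.11,-1],[0,0,0,0,0,0,-1]]])

```text
time: 9.05
tool_pos: [0.5418, -0.0865, 0.1676]
tool_rot: [0.001, 0.743, -0.669, -0.001]
contact_force: [-3.6, 1.9, 3.9]
gripper_width: 0.126
```

```bash
python3 -c "
from h import *
from plant import grab_frame
rep([59,0,153])
f=grab_frame('side');cv2.imwrite('pics/i_s.png',cv2.resize(f['frame'][180:330,200:350,::-1],None,fx=4,fy=4))
"
```

```text
t 9.05 H [ 40.4  -0.5 167.6] F_H [-3.4   2.26  3.9 ] w 0.126 rot shares [0.04 0.01 0.01]
shift shares (now axes) [-0.012 -0.467  0.365] (aligned axes) [-0.013 -0.465  0.366]
```

View pics/i_s.png

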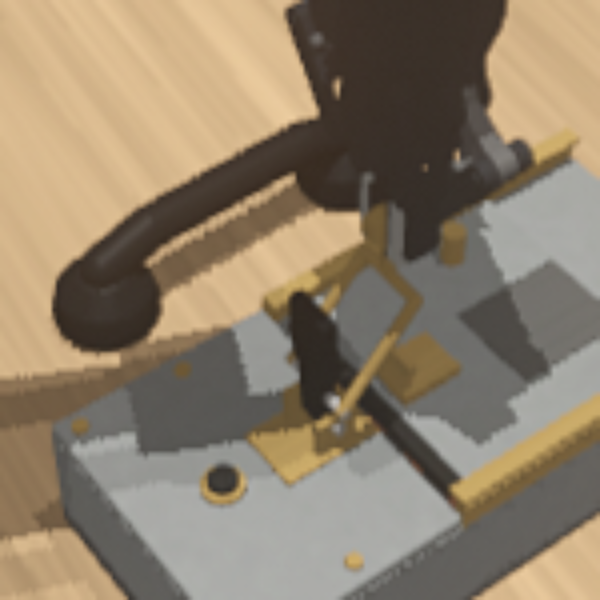

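The loop is swinging down with the tab held and the lever still upright (tip at about (300,295) in the crop). Continuing along the arc.

Request:
carry_out(moves=[[[0,0,0,0,-0.23,0.16,-1],[0,0,0,0,-0.22,0.18,-1],[0,0,0,0,-0.24,0.28,-1],[0,0,0,0,-0.2,0.32,-1],[0,0,0,0,-0.13,0.34,-1],[0,0,0,0,0,0,-1]]])

```text
time: 9.6
tool_pos: [0.5848, -0.082, 0.1177]
tool_rot: [-0.002, 0.743, -0.669, 0.002]
contact_force: [2.6, 3.4, 5.8]
gripper_width: 0.119
```

```bash
python3 -c "
from h import *
from plant import grab_frame
rep([85,0,100])
f=grab_frame('side');cv2.imwrite('pics/j_s.png',cv2.resize(f['frame'][180:330,200:350,::-1],None,fx=4,fy=4))
"
```

```text
t 9.6 H [ 83.6  -0.5 117.7] F_H [2.92 3.11 5.83] w 0.119 rot shares [-0.06  0.01 -0.  ]
shift shares (now axes) [-0.012 -0.031  0.443] (aligned axes) [-0.012 -0.034  0.443]
```

View pics/j_s.png

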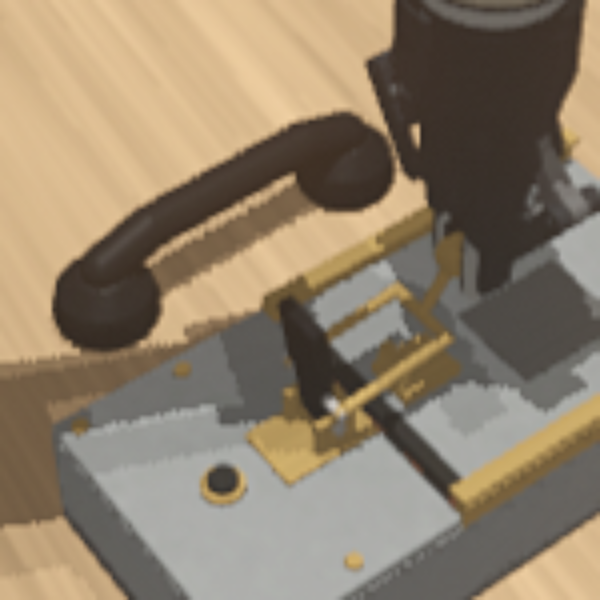

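```bash
cat > xb.py <<'E'
from h import *
from plant import grab_frame
rep()
for n in('side','scene'):
    f=grab_frame(n);P=toH(cloud(f))
    for lo,hi in((.083,.09),(.09,.096),(.096,.102),(.102,.108),(.108,.115)):
        m=(P[...,2]>lo)&(P[...,2]<hi)&(P[...,0]>-.02)&(P[...,0]<.085)&(abs(P[...,1])<.026);q=P[m]
        if len(q): print(n,lo,len(q),'x',q[:,0].min().round(4),q[:,0].max().round(4),'y',q[:,1].min().round(4),q[:,1].max().round(4))
    m=(P[...,2]>.118)&(P[...,2]<.16)&(abs(P[...,0])<.05)&(abs(P[...,1])<.02);q=P[m];
    for z in(.125,.135,.145,.155):
        k=abs(q[:,2]-z)<.006
        if k.any(): print(' lever',z,k.sum(),np.median(q[k],0).round(4))
E
python3 xb.py
```

```text
t 9.65 H [ 83.3  -0.5 118.5] F_H [2.72 3.23 4.97] w 0.122 rot shares [-0.06  0.   -0.  ]
side 0.083 67 x -0.0103 0.0481 y -0.016 0.012
side 0.09 68 x -0.0105 0.0471 y -0.0161 0.0131
side 0.096 11 x -0.0068 -0.0013 y -0.0202 0.0055
side 0.102 75 x -0.0074 0.0478 y -0.0214 0.0206
side 0.108 190 x -0.0083 0.0601 y -0.022 0.0216
 lever 0.125 41 [-0.009  -0.0056  0.1254]
 lever 0.135 44 [-0.01   -0.0087  0.135 ]
 lever 0.145 46 [-0.0119 -0.0091  0.1457]
 lever 0.155 73 [-0.0101 -0.0022  0.1546]
scene 0.108 1 x 0.0351 0.0351 y -0.0193 -0.0193
```

Request:
carry_out(moves=[[[0,0,0,0,-0.04,0.2,-1],[0,0,0,0,-0.02,0.2,-1],[0,0,0,0,-0.02,0.2,-1],[0,0,0,0,0,0.2,-1],[0,0,0,0,0,0,-1]]])

```text
time: 10.17
tool_pos: [0.5873, -0.0819, 0.0864]
tool_rot: [-0.002, 0.743, -0.669, 0.002]
contact_force: [3.0, 5.3, 5.8]
gripper_width: 0.123
```

```bash
python3 xb.py; python3 -c "
from h import *
from plant import grab_frame
f=grab_frame('side');cv2.imwrite('pics/k_s.png',cv2.resize(f['frame'][180:330,200:350,::-1],None,fx=4,fy=4))
"
```

```text
t 10.17 H [86.1 -0.6 86.4] F_H [3.58 5.   5.82] w 0.123 rot shares [-0.05 -0.    0.  ]
side 0.083 86 x -0.0105 0.0844 y -0.0196 0.0165
side 0.09 183 x -0.0107 0.0845 y -0.0217 0.0206
side 0.096 144 x -0.0079 0.0843 y -0.0228 0.0217
side 0.102 98 x -0.0094 0.0843 y -0.0215 0.0196
side 0.108 61 x -0.0115 0.0849 y -0.0226 0.0182
 lever 0.125 36 [-0.0129 -0.0105  0.1256]
 lever 0.135 37 [-0.0151 -0.0114  0.1341]
 lever 0.145 37 [-0.0185 -0.0082  0.146 ]
 lever 0.155 71 [-0.0177 -0.0027  0.1538]
scene 0.09 3 x 0.0481 0.0817 y -0.0199 0.0058
scene 0.096 1 x 0.0609 0.0609 y 0.0027 0.0027
scene 0.108 1 x 0.0841 0.0841 y 0.0042 0.0042
```

View pics/k_s.png

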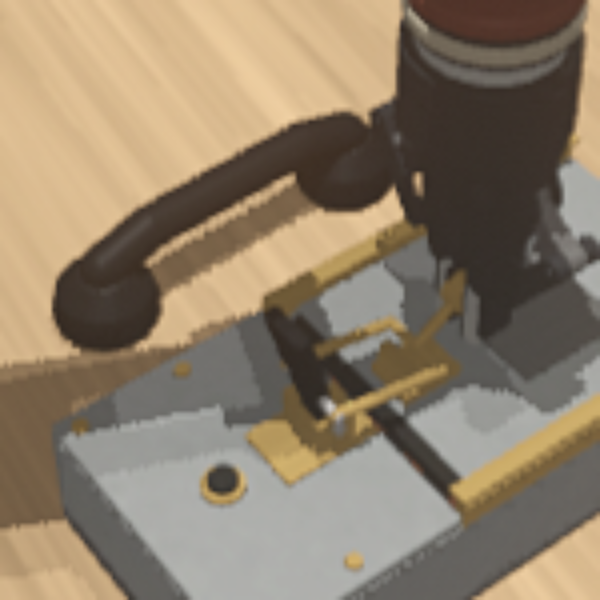

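```bash
cat > arm.py <<'E'
from h import *
from plant import grab_frame
rep()
for n in('side','scene'):
    f=grab_frame(n);P=toH(cloud(f))
    m=(P[...,2]>.076)&(P[...,2]<.13)&(P[...,0]>.005)&(P[...,0]<.07)&(P[...,1]>-.024)&(P[...,1]<-.012);q=P[m]
    for x in np.arange(.005,.07,.006):
        k=abs(q[:,0]-x)<.003
        if k.any(): print(n,x.round(3),k.sum(),'zmed',np.median(q[k,2]).round(4),'zmax',q[k,2].max().round(4),'y',np.median(q[k,1]).round(4))
    print('xmax arm',q[:,0].max().round(4))
f=grab_frame('side');cv2.imwrite('pics/%s.png'%__import__('sys').argv[1],cv2.resize(f['frame'][245:295,260:330,::-1],None,fx=10,fy=10,interpolation=cv2.INTER_CUBIC))
E
python3 arm.py l_s
```

```text
t 10.32 H [86.  -0.7 87.1] F_H [3.67 3.76 4.7 ] w 0.13 rot shares [-0.05 -0.    0.  ]
side 0.005 13 zmed 0.0858 zmax 0.1043 y -0.0143
side 0.011 13 zmed 0.1015 zmax 0.104 y -0.0187
side 0.017 12 zmed 0.1017 zmax 0.1028 y -0.0199
side 0.023 10 zmed 0.0998 zmax 0.1009 y -0.0187
side 0.029 10 zmed 0.098 zmax 0.1002 y -0.0193
side 0.035 9 zmed 0.0969 zmax 0.0993 y -0.02
side 0.041 13 zmed 0.0952 zmax 0.0969 y -0.0189
side 0.047 12 zmed 0.0946 zmax 0.0971 y -0.0185
side 0.053 17 zmed 0.0935 zmax 0.0953 y -0.0174
side 0.059 2 zmed 0.0853 zmax 0.093 y -0.0133
side 0.065 3 zmed 0.0772 zmax 0.079 y -0.0131
xmax arm 0.0687
scene 0.047 2 zmed 0.0933 zmax 0.0936 y -0.0189
xmax arm 0.0491
```

View pics/l_s.png

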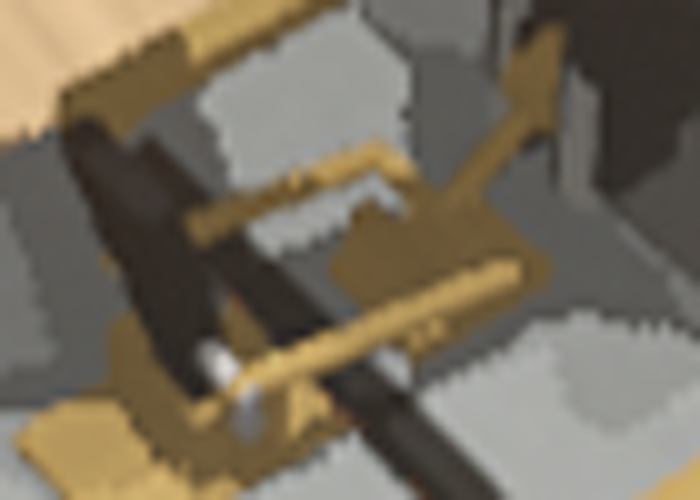

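Request:
carry_out(moves=[[[0,0,0,0,-0.04,0.1,-1],[0,0,0,0,-0.02,0.1,-1],[0,0,0,0,0,0,-1]]])

```text
time: 10.72
tool_pos: [0.5875, -0.0819, 0.0776]
tool_rot: [0.0, 0.743, -0.669, -0.0]
contact_force: [-1.6, 3.2, 7.0]
gripper_width: 0.125
```

```bash
python3 arm.py m_s
```

```text
t 10.72 H [86.3 -0.6 77.6] F_H [-1.27  3.38  7.  ] w 0.125 rot shares [0.01 0.   0.  ]
side 0.005 8 zmed 0.0994 zmax 0.1047 y -0.0181
side 0.011 15 zmed 0.0971 zmax 0.1021 y -0.0185
side 0.017 9 zmed 0.0996 zmax 0.1005 y -0.019
side 0.023 9 zmed 0.0969 zmax 0.0994 y -0.02
side 0.029 10 zmed 0.0948 zmax 0.097 y -0.0194
side 0.035 9 zmed 0.0934 zmax 0.0946 y -0.0196
side 0.041 9 zmed 0.0912 zmax 0.0927 y -0.0187
side 0.047 11 zmed 0.0887 zmax 0.0917 y -0.0185
side 0.053 13 zmed 0.0877 zmax 0.0893 y -0.0163
side 0.059 2 zmed 0.078 zmax 0.0797 y -0.0153
side 0.065 2 zmed 0.0775 zmax 0.079 y -0.0136
xmax arm 0.069Traceback (most recent call last):
  File "arm.py", line 10, in <module>
    print('xmax arm',q[:,0].max().round(4))
                     ~~~~~~~~~~^^
    return umr_maximum(a, axis, None, out, keepdims, initial, where)
ValueError: zero-size array to reduction operation maximum which has no identity
```

Crossbar is below the lip top, behind it. Release and let it fall the last few millimetres.

Request:
carry_out(moves=[[[0,0,0,0,0,0,-0.2],[0,0,0,0,0,0,-0.2],[0,0,0,0,0,0,-0.2],[0,0,0,0,0,-0.2,-0.2],[0,0,0,0,0,-0.6,-0.2],[0,0,0,0,0,-0.8,-0.2],[0,0,0,0,0,-0.8,-0.2]]])

```text
time: 11.4
tool_pos: [0.5873, -0.082, 0.1736]
tool_rot: [0.001, 0.743, -0.669, -0.001]
contact_force: [0.8, -0.5, 0.4]
gripper_width: 0.399
```

```bash
sed -i "s/    print('xmax.*//" arm.py; python3 arm.py n_s; python3 xb.py
```

```text
t 11.4 H [ 86.1  -0.7 173.6] F_H [ 0.72 -0.55  0.4 ] w 0.399 rot shares [0.02 0.01 0.  ]
side 0.005 11 zmed 0.0889 zmax 0.1031 y -0.0142
side 0.011 12 zmed 0.0985 zmax 0.1013 y -0.0189
side 0.017 12 zmed 0.0964 zmax 0.099 y -0.0189
side 0.023 11 zmed 0.0947 zmax 0.0968 y -0.02
side 0.029 7 zmed 0.093 zmax 0.094 y -0.0202
side 0.035 9 zmed 0.0903 zmax 0.0923 y -0.0198
side 0.041 10 zmed 0.0873 zmax 0.0895 y -0.0191
side 0.047 14 zmed 0.0845 zmax 0.0883 y -0.0189
side 0.053 6 zmed 0.0842 zmax 0.0862 y -0.0176
side 0.059 3 zmed 0.0779 zmax 0.0787 y -0.0128
side 0.065 3 zmed 0.0777 zmax 0.0786 y -0.0128
scene 0.041 8 zmed 0.0862 zmax 0.0904 y -0.0179
scene 0.047 10 zmed 0.0839 zmax 0.0892 y -0.0171
scene 0.053 4 zmed 0.0815 zmax 0.0851 y -0.0141
scene 0.059 1 zmed 0.0784 zmax 0.0784 y -0.012
t 11.55 H [ 89.2  -1.9 178.1] F_H [ 0.04 -0.33 -0.42] w 0.398 rot shares [-0.09 -0.04  0.  ]
side 0.083 162 x -0.0105 0.0835 y -0.0226 0.0212
side 0.09 135 x -0.011 0.0835 y -0.0222 0.0211
side 0.096 73 x -0.0079 0.0848 y -0.0218 0.0196
side 0.102 76 x -0.0089 0.0849 y -0.0214 0.0214
side 0.108 11 x -0.0109 -0.0038 y -0.0184 0.0051
 lever 0.125 36 [-0.013  -0.0106  0.1254]
 lever 0.135 36 [-0.015  -0.0114  0.1347]
 lever 0.145 39 [-0.0181 -0.0107  0.145 ]
 lever 0.155 68 [-0.0176 -0.0018  0.1532]
scene 0.083 68 x -0.0006 0.0849 y -0.0201 0.0221
scene 0.09 46 x -0.0017 0.0838 y -0.007 0.0211
scene 0.096 28 x 0.0053 0.0846 y -0.0051 0.0209
scene 0.102 25 x -0.0058 0.0844 y -0.0203 0.0195
scene 0.108 1 x -0.0053 -0.0053 y -0.0188 -0.0188
```

View pics/n_s.png

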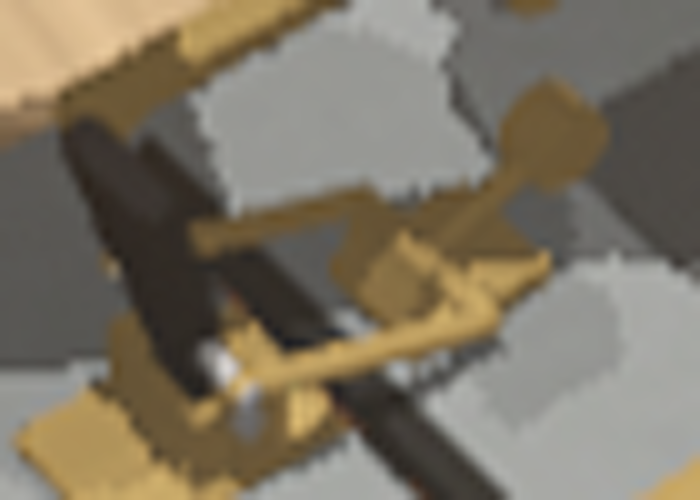

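Side crop: the loop's crossbar lies behind the lip (lip at about (395,285), crossbar corner at (490,300)); the arms slope down to z ≈ 81 mm. It is hooked. Next, the lever.

Request:
carry_out(moves=[[[0,0,0,0,0.3,0,-1],[0,0,0,0,0.6,0,-1],[0,0,0,0,0.6,0,-1],[0,0,0,0,0,0,-1]]])

```text
time: 11.98
tool_pos: [0.5242, -0.0878, 0.17]
tool_rot: [0.002, 0.743, -0.67, -0.003]
contact_force: [0.9, -0.3, -0.6]
gripper_width: -0.001
```

```bash
python3 -c "
from h import *
rep([20,0.3,145])"
```

```text
t 11.98 H [2.27e+01 1.00e-01 1.70e+02] F_H [ 0.92 -0.37 -0.59] w -0.001 rot shares [ 0.08  0.02 -0.01]
shift shares (now axes) [-0.004  0.064  0.626] (aligned axes) [-0.006  0.068  0.625]
```

Request:
carry_out(moves=[[[0,0,0,0,0,0.3,-1],[0,0,0,0,0,0.3,-1],[0,0,0,0,0.1,0,-1],[0,0,0,0,0.1,0,-1],[0,0,0,0,0.1,0,-1],[0,0,0,0,0,0,-1],[0,0,0,0,0,0,-1]]])

```text
time: 12.57
tool_pos: [0.5169, -0.0896, 0.1499]
tool_rot: [-0.0, 0.743, -0.669, 0.0]
contact_force: [-0.2, -0.5, 0.4]
gripper_width: -0.002
```

```bash
python3 -c "
from h import *
rep([-1.8,0,145])
from plant import grab_frame
f=grab_frame('side');cv2.imwrite('pics/o_s.png',cv2.resize(f['frame'][180:330,200:350,::-1],None,fx=4,fy=4))"
```

```text
t 12.57 H [ 15.3  -1.  149.9] F_H [-0.29 -0.45  0.4 ] w -0.002 rot shares [-0.01 -0.    0.  ]
shift shares (now axes) [-0.024  0.427  0.121] (aligned axes) [-0.024  0.427  0.122]
```

View pics/o_s.png

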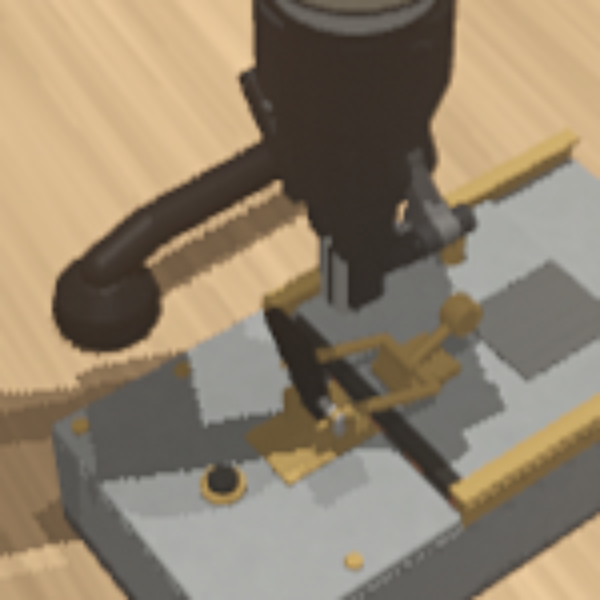

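Request:
carry_out(moves=[[[0,0,0,-0.02,0.14,0.04,-1],[0,0,0,0,0.14,0.04,-1],[0,0,0,0,0.14,0.04,-1],[0,0,0,0,0.12,0.04,-1],[0,0,0,0,0.12,0.04,-1],[0,0,0,0,0.12,0.04,-1],[0,0,0,0,0,0,-1]]])

```text
time: 13.2
tool_pos: [0.4844, -0.092, 0.1392]
tool_rot: [0.0, 0.743, -0.669, -0.0]
contact_force: [0.1, -0.5, 0.6]
gripper_width: -0.004
```

```bash
cat > look.py <<'E'
import sys
from h import *
rep([float(v) for v in sys.argv[2:5]])
from plant import grab_frame
f=grab_frame('side');cv2.imwrite('pics/%s.png'%sys.argv[1],cv2.resize(f['frame'][200:320,220:340,::-1],None,fx=5,fy=5))
P=toH(cloud(f))
m=(P[...,2]>.083)&(P[...,2]<.16)&(P[...,0]<-.005)&(P[...,0]>-.075)&(abs(P[...,1])<.013)
q=P[m]
for x in(-15,-25,-35,-45,-55,-65):
    k=abs(q[:,0]*1000-x)<3
    if k.any(): print(x,k.sum(),(np.percentile(q[k,2],[5,50,95])*1000).round(1))
m=(P[...,2]>.083)&(P[...,2]<.1)&(P[...,0]>.035)&(P[...,0]<.046)&(abs(P[...,1])<.01);print('lip',P[m].mean(0).round(4))
E
python3 look.py p_s -29 0 132
```

```text
t 13.2 H [-17.3   0.  139.2] F_H [ 0.09 -0.54  0.6 ] w -0.004 rot shares [ 0.01 -0.   -0.  ]
shift shares (now axes) [0.    0.293 0.181] (aligned axes) [0.    0.293 0.181]
-15 19 [112.  148.3 157.2]
-25 71 [125.9 150.  158.8]
-35 56 [142.  146.1 148.3]
lip [ 0.0419 -0.0005  0.0894]
```

View pics/p_s.png

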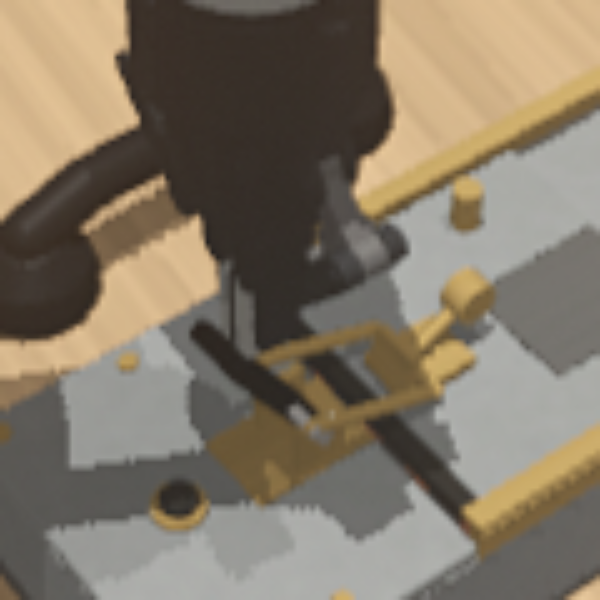

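Request:
carry_out(moves=[[[0,0,0,0,0.15,0.09,-1],[0,0,0,0,0.15,0.09,-1],[0,0,0,0,0.13,0.14,-1],[0,0,0,0,0.12,0.15,-1],[0,0,0,0,0.07,0.13,-1],[0,0,0,0,0,0,-1]]])

```text
time: 13.75
tool_pos: [0.4591, -0.0945, 0.1138]
tool_rot: [0.001, 0.743, -0.669, -0.001]
contact_force: [-0.4, 0.3, 0.3]
gripper_width: 0.001
```

```bash
python3 look.py q_s -45.7 0 107
```

```text
t 13.75 H [-42.7   0.2 113.8] F_H [-0.32  0.36  0.25] w 0.001 rot shares [ 0.03  0.01 -0.  ]
shift shares (now axes) [0.005 0.074 0.171] (aligned axes) [0.004 0.074 0.171]
-15 30 [ 96.1  97.9 100.5]
-25 17 [ 99.8 102.6 104.8]
-35 20 [103.3 107.1 123.3]
-45 29 [105.4 113.3 137.8]
-55 116 [114.5 130.3 158.3]
-65 25 [111.3 113.6 116.7]
lip [ 0.0389 -0.001   0.0895]
```

View pics/q_s.png

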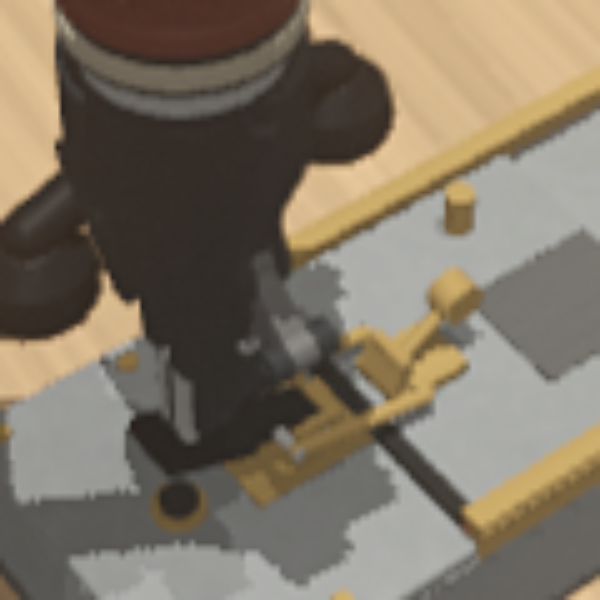

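Request:
carry_out(moves=[[[0,0,0,0,0.05,0.1,-1],[0,0,0,0,0.04,0.1,-1],[0,0,0,0,0.03,0.1,-1],[0,0,0,0,0,0,-1]]])

```text
time: 14.13
tool_pos: [0.4554, -0.0949, 0.1025]
tool_rot: [0.0, 0.743, -0.669, -0.001]
contact_force: [-0.5, -0.2, 0.2]
gripper_width: -0.0
```

Request:
carry_out(moves=[[[0,0,0,0,0.02,0.07,-1],[0,0,0,0,0.01,0.07,-1],[0,0,0,0,0,0,-1]]])

```text
time: 14.38
tool_pos: [0.4545, -0.095, 0.0974]
tool_rot: [0.0, 0.743, -0.669, -0.0]
contact_force: [0.2, -0.1, -0.4]
gripper_width: 0.0
```

```bash
python3 look.py r_s -49 0 92
```

```text
t 14.38 H [-47.3   0.1  97.4] F_H [ 0.16 -0.16 -0.44] w 0.0 rot shares [0.01 0.   0.  ]
shift shares (now axes) [0.002 0.041 0.134] (aligned axes) [0.002 0.041 0.134]
-15 17 [87.9 92.6 95.4]
-25 15 [88.4 93.9 95.6]
-35 19 [89.6 94.6 96.2]
-45 28 [ 94.2 107.6 150.1]
-55 121 [ 97.1 116.4 141.3]
-65 52 [92.5 97.7 99.9]
lip [ 0.0387 -0.0007  0.0894]
```

View pics/r_s.png

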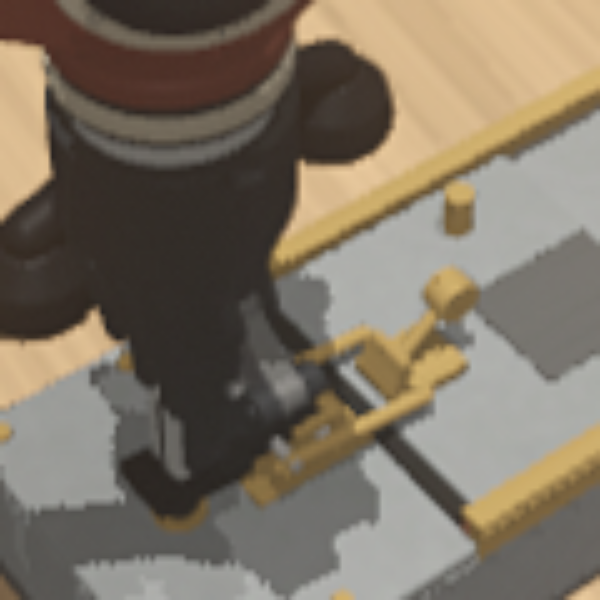

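Request:
carry_out(moves=[[[0,0,0,0,0,0.03,-1],[0,0,0,0,0,0.03,-1],[0,0,0,0,0,0,-1]]])

```text
time: 14.68
tool_pos: [0.4547, -0.0951, 0.0955]
tool_rot: [0.0, 0.743, -0.669, -0.0]
contact_force: [-0.4, -0.2, 0.7]
gripper_width: -0.002
```

Request:
carry_out(moves=[[[0,0,0,0,0,0.025,-1],[0,0,0,0,0,0.025,-1],[0,0,0,0,0,0,-1]]])

```text
time: 14.93
tool_pos: [0.4547, -0.0951, 0.0935]
tool_rot: [0.0, 0.743, -0.669, -0.0]
contact_force: [-0.6, -0.8, 0.6]
gripper_width: 0.001
```

Request:
carry_out(moves=[[[0,0,0,0,0,0.025,-1],[0,0,0,0,0,0,-1]]])

```text
time: 15.1
tool_pos: [0.4548, -0.0951, 0.0926]
tool_rot: [-0.0, 0.743, -0.669, 0.0]
contact_force: [-1.0, -0.5, -0.4]
gripper_width: -0.001
```

Request:
carry_out(moves=[[[0,0,0,0,0,0.025,-1],[0,0,0,0,0,0,-1],[0,0,0,0,0,0,-1]]])

```text
time: 15.35
tool_pos: [0.4548, -0.0951, 0.0916]
tool_rot: [-0.0, 0.743, -0.669, 0.0]
contact_force: [-0.1, -0.3, 0.9]
gripper_width: -0.001
```

Request:
carry_out(moves=[[[0,0,0,0,0,0.025,-1],[0,0,0,0,0,0,-1],[0,0,0,0,0,0,-1]]])

```text
time: 15.6
tool_pos: [0.4548, -0.0951, 0.0906]
tool_rot: [0.0, 0.743, -0.669, 0.0]
contact_force: [-0.7, -1.2, 0.7]
gripper_width: -0.002
```

```bash
python3 look.py s_s -49 0 92
```

```text
t 15.6 H [-47.1  -0.   90.6] F_H [-0.78 -1.17  0.71] w -0.002 rot shares [ 0. -0.  0.]
shift shares (now axes) [-0.001  0.048 -0.034] (aligned axes) [-0.001  0.048 -0.034]
-15 11 [85.5 89.6 91.4]
-25 10 [84.5 87.9 92.7]
-35 16 [87.3 90.4 91.5]
-45 29 [ 86.1 100.7 143.2]
-55 141 [ 88.4 108.8 135.6]
-65 58 [ 86.8  89.6 158.6]
lip [ 0.0387 -0.0011  0.0893]
```

View pics/s_s.png

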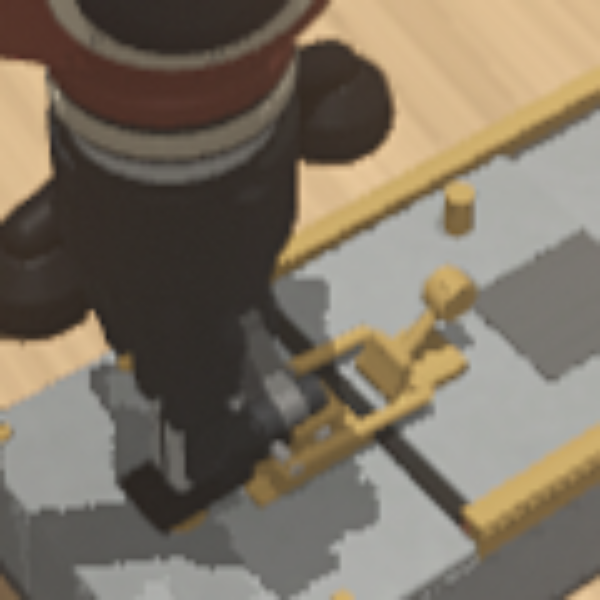

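Request:
carry_out(moves=[[[0,0,0,0,0.08,-0.01,-1],[0,0,0,0,0.05,0.01,-1],[0,0,0,0,0,0.025,-1],[0,0,0,0,0,0,-1],[0,0,0,0,0,0,-1]]])

```text
time: 16.07
tool_pos: [0.4495, -0.0956, 0.0896]
tool_rot: [-0.0, 0.743, -0.669, -0.0]
contact_force: [0.3, 0.1, -0.5]
gripper_width: 0.002
```

Request:
carry_out(moves=[[[0,0,0,0,0,0.025,-1],[0,0,0,0,0,0,-1],[0,0,0,0,0,0,-1]]])

```text
time: 16.32
tool_pos: [0.4496, -0.0956, 0.0886]
tool_rot: [0.0, 0.743, -0.669, -0.0]
contact_force: [-1.3, 0.6, 0.1]
gripper_width: -0.005
```

Request:
carry_out(moves=[[[0,0,0,0,0,0.025,-1],[0,0,0,0,0,0,-1],[0,0,0,0,0,0,-1]]])

```text
time: 16.57
tool_pos: [0.4497, -0.0957, 0.088]
tool_rot: [0.0, 0.743, -0.669, -0.0]
contact_force: [-2.3, 1.1, 4.1]
gripper_width: 0.002
```

Request:
carry_out(moves=[[[0,0,0,0,0,0.025,-1],[0,0,0,0,0,0,-1],[0,0,0,0,0,0,-1]]])

```text
time: 16.82
tool_pos: [0.4498, -0.0957, 0.0876]
tool_rot: [0.0, 0.743, -0.669, -0.0]
contact_force: [-4.0, 1.2, 7.0]
gripper_width: -0.001
```

Request:
carry_out(moves=[[[0,0,0,0,0,0.025,-1],[0,0,0,0,0,0,-1],[0,0,0,0,0,0,-1]]])

```text
time: 17.07
tool_pos: [0.4498, -0.0957, 0.0872]
tool_rot: [0.0, 0.743, -0.669, -0.0]
contact_force: [-6.4, 2.3, 11.1]
gripper_width: 0.001
```

Request:
carry_out(moves=[[[0,0,0,0,0,0.025,-1],[0,0,0,0,0,0,-1],[0,0,0,0,0,0,-1],[0,0,0,0,0,0,-1],[0,0,0,0,0,0,-1]]])

```text
time: 17.48
tool_pos: [0.4498, -0.0957, 0.0868]
tool_rot: [0.0, 0.743, -0.669, -0.0]
contact_force: [-8.6, 3.1, 15.3]
gripper_width: -0.0
```

```bash
python3 look.py t_s -49 0 92
```

```text
t 17.48 H [-52.1  -0.1  86.8] F_H [-8.27  4.   15.25] w -0.0 rot shares [0.01 0.   0.01]
shift shares (now axes) [-0.004 -0.078 -0.13 ] (aligned axes) [-0.004 -0.078 -0.13 ]
-15 4 [85.2 88.  88.8]
-25 5 [83.5 84.8 90. ]
-35 17 [84.3 87.7 89.2]
-45 21 [ 84.3  87.5 140.3]
-55 28 [ 84.3  90.3 138.6]
-65 148 [ 83.6 118.2 157. ]
lip [ 0.0386 -0.0008  0.09  ]
```

View pics/t_s.png

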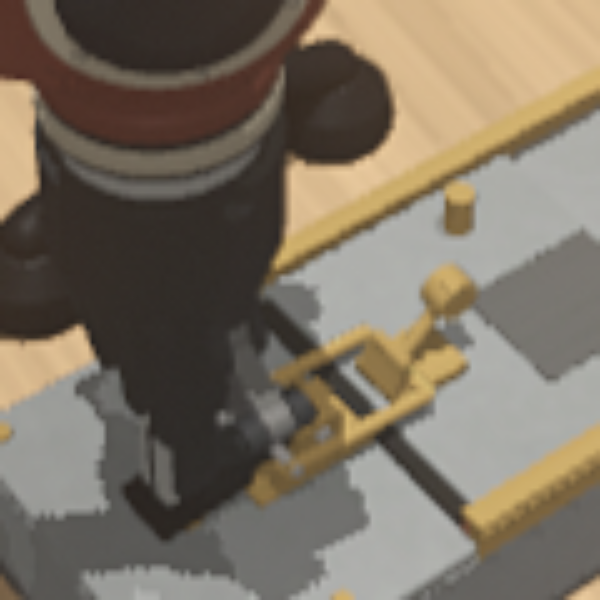

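Request:
carry_out(moves=[[[0,0,0,0,0,0.02,-1],[0,0,0,0,0,0,-1],[0,0,0,0,0,0,-1],[0,0,0,0,0,0,-1],[0,0,0,0,0,0,-1]]])

```text
time: 17.95
tool_pos: [0.4498, -0.0958, 0.0865]
tool_rot: [0.0, 0.743, -0.669, -0.0]
contact_force: [-10.3, 2.3, 17.4]
gripper_width: 0.002
```

Request:
carry_out(moves=[[[0,0,0,0,0,-0.05,-1],[0,0,0,0,0,-0.1,-1],[0,0,0,0,0,-0.2,-1],[0,0,0,0,0,-0.5,-1],[0,0,0,0,0,-0.8,-1],[0,0,0,0,0,-0.8,-1],[0,0,0,0,0,-0.8,-1],[0,0,0,0,0,-0.4,-1]]])

```text
time: 18.62
tool_pos: [0.4512, -0.0962, 0.2347]
tool_rot: [-0.001, 0.743, -0.669, 0.003]
contact_force: [0.2, -1.1, -0.4]
gripper_width: 0.003
```

```bash
python3 look.py u_s -49 0 200;python3 arm.py v_s; python3 -c "
import cv2
from plant import grab_frame
f=grab_frame('wrist');cv2.imwrite('pics/u_w.png',f['frame'][:,:,::-1])"
```

```text
t 18.62 H [-50.8  -0.7 234.7] F_H [ 0.07 -1.11 -0.4 ] w 0.003 rot shares [-0.07 -0.03  0.  ]
shift shares (now axes) [-0.021 -0.039  0.868] (aligned axes) [-0.018 -0.044  0.868]
-15 34 [88.1 90.6 92.7]
-25 33 [85.4 89.8 91.5]
-35 48 [86.8 89.  90.8]
-45 43 [85.2 88.1 89.8]
-55 45 [84.6 87.2 89.8]
-65 41 [84.2 86.2 87.8]
lip [ 0.0389 -0.0012  0.0888]
t 18.67 H [-49.7  -1.3 237.1] F_H [ 0.73 -0.71  2.43] w -0.008 rot shares [-0.11 -0.06  0.  ]
side 0.005 6 zmed 0.0875 zmax 0.0883 y -0.0179
side 0.011 15 zmed 0.0865 zmax 0.0934 y -0.0182
side 0.017 11 zmed 0.0851 zmax 0.0892 y -0.0196
side 0.023 12 zmed 0.0852 zmax 0.0876 y -0.0192
side 0.029 9 zmed 0.0852 zmax 0.0872 y -0.0194
side 0.035 9 zmed 0.0843 zmax 0.0872 y -0.0195
side 0.041 16 zmed 0.084 zmax 0.0882 y -0.0179
side 0.047 6 zmed 0.0829 zmax 0.0856 y -0.018
side 0.053 5 zmed 0.0778 zmax 0.0809 y -0.013
side 0.059 4 zmed 0.0778 zmax 0.0798 y -0.0132
side 0.065 2 zmed 0.0774 zmax 0.0783 y -0.0129
scene 0.011 9 zmed 0.0867 zmax 0.0908 y -0.0175
scene 0.017 7 zmed 0.0872 zmax 0.0877 y -0.0179
scene 0.023 8 zmed 0.0863 zmax 0.0878 y -0.0168
scene 0.029 5 zmed 0.0864 zmax 0.0883 y -0.0179
scene 0.035 5 zmed 0.0847 zmax 0.0888 y -0.0174
scene 0.041 10 zmed 0.084 zmax 0.0857 y -0.0164
scene 0.047 2 zmed 0.0803 zmax 0.0829 y -0.0135
```

View pics/u_s.png

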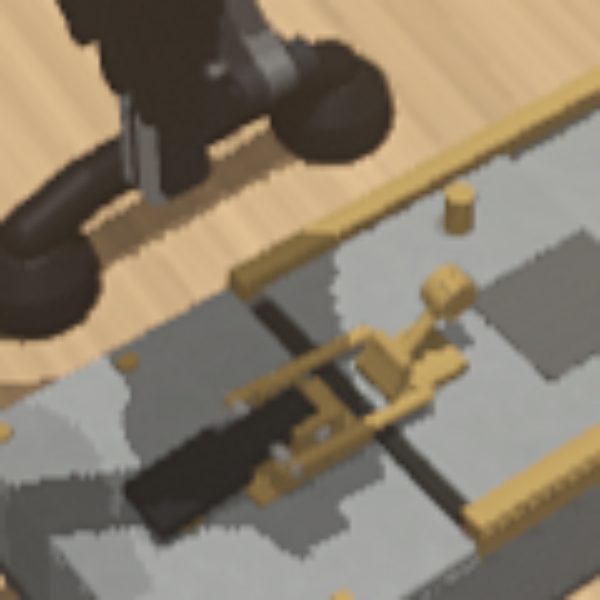

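View pics/u_w.png

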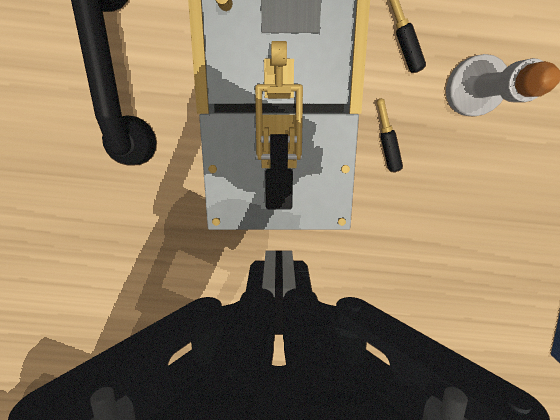

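Run:
```python
from h import *
from plant import grab_frame,ticket
for n in('side','scene'):
    P0=toH(cloud(np.load(n+"0.npz")));P=toH(cloud(grab_frame(n)))
    def post(P,x): 
        m=(P[...,2]>.085)&(P[...,2]<.1)&(abs(P[...,0]-x)<.012)&(abs(P[...,1]-.045)<.012);return P[m].mean(0).round(4),m.sum()
    print(n,post(P0,.1335),post(P,.1095))
    d=abs(P-P0)[...,2]; out=(abs(P0[...,1])>.09)&(abs(P0[...,1])<.25)&(P0[...,2]>.01)&(abs(P0[...,0]-.05)<.2);print(' bystander px changed',(out&(d>.01)).sum(),out.sum())
rep()
```

```text
side (array([0.1338, 0.0436, 0.0904]), np.int64(35)) (array([0.1088, 0.0437, 0.0906]), np.int64(35))
 bystander px changed 480 3611
scene (array([0.1337, 0.0454, 0.0913]), np.int64(28)) (array([0.109 , 0.0452, 0.091 ]), np.int64(27))
 bystander px changed 0 2144
t 18.97 H [-53.2   0.5 227.6] F_H [ 0.16 -0.21 -0.68] w -0.002 rot shares [0.04 0.02 0.  ]
```

```bash
python3 -c "
from plant import ticket
print(ticket.job_done())"
```

```text
the job is handed in; nothing more can be done
None
```

The latch is closed and the job is handed in at about 19 s of the 61 s allowed. `job_done` gave no verdict, so the results below are my own measurements.

**What I did**
- **Lid:** I pushed the thumb post until the lid met its seal, at about 5 N, and it stayed there when released.
- **Latch loop:** I swung the loop over by its tab and released it with the crossbar below the lip top. It then fell behind the keeper's lip onto its floor.
- **Lever:** I pressed the lever over and down to about 17 N vertically (20 N in all, limit 30 N), held it for about 0.4 s, then lifted clear.

**Last checks**
- **Lid:** it moved in about 4 mm beyond the seal contact, which puts it roughly 0.4 to 1 mm from fully tight.
- **Crossbar:** it is still behind the lip, at about 81 mm height.
- **Lever:** it lies about 5 degrees past level, on the stop. I could not measure the pad force directly. From the lever arms I estimate 8 to 10 N during the press and 2 to 3 N remaining now.
- **Bystanders:** the scene camera showed no change. The side view differed in 480 pixels, which I put down to the robot arm being in the picture, but I did not check that further.
- **Disagreement:** my measured housing origin was off by about 1.7 mm along x compared with where the seal was actually felt. I judged the lid position by its movement instead.

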